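# Unlock the paint carrier's retaining bar

### The arm

A 7-joint arm with a two-finger parallel gripper is mounted at the origin on the work surface. World frame = base frame: x ahead of the robot, y to its left, z up, the work surface at z = 0. Lengths are in m, angles in rad, forces in N, time in s.
With the tool pointing down it reaches from about 0.425 to 0.95 m from the base axis. Payload 4.7 kg.
Tool frame: the origin (TCP) lies between the finger pads; the fingertips stand 17 mm ahead of it and the grasp point (between the pads) lies 2 mm behind it (ctrl.tip_extent is the distance from the TCP to the fingertips, in m); z points along the fingers, x is the direction in which the jaws open and shut, and the axes are right-handed (so a half turn about z gives the same grasp; the last joint's range is limited). The gripper opens to 85 mm and grips with 20 to 120 N. Pads are 22 mm wide; open, the fingers measure 114 mm over their backs; the gripper's body (76 mm by 85 mm) begins 54 mm behind the grasp point. The pads swing forward as they close: fully open they stand 13 mm farther back than shut.
Start: joints at [1.161, 0.469, -0.049, 1.532, 0.024, 1.141, -0.082], TCP at [0.251, -0.627, 0.248] pointing down, gripper open.
Joint ranges: [-2.59, 2.59], [-0.33, 1.99], [-1.39, 1.29], [0.1, 2.45], [-1.04, 4.18], [0.21, 1.99], [-2.66, 2.66]. Speed limits (rad/s): [2.57, 2.57, 3.14, 3.14, 3.14, 3.14, 3.14].

### API

Orientations are given as a rotation vector (axis times angle).
In Python, from rig import ctrl, vision, finder gives the robot as it stands.
- The arm moves only by the shell command python3 -m creep 'ROWS' [FORCE]. ROWS is JSON, a list of rows, each a list of 7 numbers: the closure, from -1 (fully open) to 1 (shut), then the shift along the tool's x, y, z in cm, then the turn, a rotation vector about the tool's x, y, z in degrees. In form: [[gripper, dx, dy, dz, wx, wy, wz], ...]. A call has 1 to 20 rows; each row is the pose to reach, as a shift and turn from the pose commanded when the call began, along the tool's axes at that moment; what a row does not reach only later rows make up. A row lasts 1/8 s, in which the tool goes at most 62.5 mm and 10.7 degrees, less where a joint would pass 70% of its speed; a pose out of reach is approached as far as the arm can. A call with a gripper value outside its range is refused whole. The fingers move at their own pace and stop on an object; FORCE is the grip in N (left out, the last holds). Time passes only in rows, so rows that repeat a pose let the fingers close. It gives the time, the measured TCP pose, the force and the opening at its end, in the units of the state.
- ctrl.state(): the state, without advancing time (a new reading comes with each control period).
- vision.read_camera(name): name is "scene" or "side" or "wrist"; returns the picture (384x512x3 uint8, red, green, blue); there is no depth.
- vision.camera_model(name): a dict with "vfov" (degrees; the focal length in pixels is half the picture's height over the tangent of half this angle, whatever the lens; pixels are square), "cx", "cy" (the principal point, pixels), "pose" (4x4, takes a point from camera to world coordinates). Camera axes: x right, y up, looking along -z (the intrinsics and any distortion apply to the point x, -y, -z); pixel columns grow to the right and rows downward; lengths in m; the calibration is good to about 2 mm. The wrist camera is an equidistant fisheye: a pixel r from the principal point sees the ray r / f radians off the axis. A picture is of the moment at which its call begins: read the wrist's pose just before it. camera_model takes no time and is no camera call; for the wrist camera it gives the pose at the moment of the call.
- ctrl.hand_in(): hands the job in, once; it reports no verdict.
Trained networks look in the newest picture that a camera, given by its name, has taken for a name from the list of things; names that differ only in an ending like _2 or _b are one class to them, and where a whole thing is asked for, a point or a joint stands for the part that bears it (a point fixed in the world has none). Each returns a list of dicts, best first, with "conf" (0 to 1); they miss things now and then, are a little off and sometimes report something else, mostly with a low value. They report only what shows in the picture. A call takes as long as a camera call.
- finder.cut_out(query, camera): "mask" (384x512 bool, what is visible of it) and "centre" ([column, row] in pixels, amid what is visible of it).
The state is a dict: "t": time; "joint_positions": joint angles; "dq": joint speeds; "effort": joint torques, N m; "eef_pos": TCP position; "tool_rot": TCP orientation; "ft_force": force on the tool from outside, world axes, zero at the start; "moment": the same for the moment, N m; "finger_gap": finger opening in m.
Only numpy, scipy, OpenCV 4.12 (cv2) and the standard library are available. Lean on these libraries where they do the work, as an engineer would, in place of code of your own. Each camera call takes 0.05 s, during which the arm holds its last target.

### The job

Unlock the paint carrier and raise its retaining bar so that the jars can be taken out. With shut fingers press the black safety button lightly part-way down (about 14 N, never above 22 N), slide it away from the bar to the end of its travel while it is pressed, then lift the bar by its side pin until it stands upright and leave it standing. Leave the jars and everything else on the table where they are.

Things in the scene. Friction and masses are not known exactly. Their poses are not given: they have to be found in the camera images.
- rack: Plywood bottle carrier with a dark steel post and catch, fixed to the table; tray 90 mm along its x, 310 mm along its y, walls 45 mm high. Origin on the table, under the row of three jars; the tray runs from y = -185 to +125 mm. Its z is up, its y runs along the bar from the button end (-y) to the pivot end (+y); its -x side is the side the bar's pin sticks out of.
- button_low (a point): Fixed point at the carrier's (0, -125, 134) mm: where the middle of the locked, unpressed safety button's top face would be with the catch unit at its lowest. The unit's height was set by hand: the true top lies 0 to 11 mm above this point, not measured: feel for it. Black ribbed block, 26 x 26 mm, standing 18 mm proud of its steel slide; nothing beside it is higher than the slide.
- button (a joint): How far the button is pressed, in m: 0 up, 0.0035 at its bottom stop. Sprung: gives from 2 N, then 4 N per mm. It slides only while pressed 2.2 mm (11 N) or more; at the stop (16 N) the force climbs steeply. Kept pressed, it is dragged by friction under the fingertips along the carrier's -y, away from the bar (resistance about 2 N). It springs up when let go.
- safety (a joint): Travel of the safety button and its slide along the carrier's -y, in m: 0 to 0.0015 locked at the start (the slide's tongue lies over the end of the bar), from 0.0135 the button pops up behind its tooth and stays, 0.016 end of travel. The bar is free from about 0.011.
- pivot (a point): Centre of the bar's hinge on the steel post, at (0, 103, 105) mm in the carrier's frame. The hinge axis is the carrier's x.
- pin (a point): On the bar's lifting pin, the middle of where to grip it. A plain aluminium round, 12 mm across, sticking out 60 mm along -x; this point is 160 mm from the hinge and 45 mm to the -x side of the bar's middle, clear of the jars; at the start it is 105 mm above the table. It moves with the bar.
- bar (a joint): Angle of the retaining bar in rad: 0 lying level over the jars (12 x 12 mm aluminium, 200 mm long), 1.57 upright at its stop, the pin straight above the hinge. Rising, the pin swings up and towards the carrier's +y. The hinge is stiff, about 3 N at the pin to lift, and holds the bar wherever it is left. While locked it lifts 0.075 rad at most.
- jar0: Small paint jar with a black cap, 40 mm across, 78 mm high, loose in one of the carrier's wells (at y = 55, 5 and -45 mm); origin at its underside. To be left alone.
- jar1: Small paint jar with a black cap, 40 mm across, 78 mm high, loose in one of the carrier's wells (at y = 55, 5 and -45 mm); origin at its underside. To be left alone.
- jar2: Small paint jar with a black cap, 40 mm across, 78 mm high, loose in one of the carrier's wells (at y = 55, 5 and -45 mm); origin at its underside. To be left alone.
- tall_bottle: Green paint bottle, 64 mm across, 150 mm high, standing behind the carrier (+x side); origin at its underside. Bystander.
- squat_jar: Cream paint jar, 68 mm across, 60 mm high, standing behind the carrier; origin at its underside. Bystander.
- water_pot: White plastic cup, 84 mm across, 90 mm high, behind the carrier; origin at its underside. Bystander.
- flat_brush: Paint brush lying on the table on the near (-x) side of the carrier, along it. Bystander.
- tape_roll: Roll of paper tape, 90 mm across, 24 mm high, lying on the table behind the carrier; origin at its underside. Bystander.

How it is judged:
By the outcome, as a careful person would: the job done as asked, in the order asked, and still so for the second after the job is handed in, with the robot touching nothing.
It also fails if it takes over 58 s, if anything falls off the work surface, if the arm or the gripper's body presses on something with over 40 N, if the wrist force passes 120 N, or if a joint passes its speed limit or range.

## Working session

There is one attempt and no reset: what is moved stays moved. The work goes in short steps, Python scripts to look and compute and a shell command to move; the robot and the scene stay as the last step left them, time stands still between calls to the robot, and variables do not carry over. Pictures are saved under pics/ and viewed, and the job is handed in when it is done.

```bash
ls; mkdir -p pics; python3 - <<'E'
from rig import ctrl, vision, finder
import cv2
print(ctrl.state())
for n in("scene","side","wrist"):
    m=vision.camera_model(n);print(n,m)
    im=vision.read_camera(n);cv2.imwrite(f"pics/{n}0.png",im[:,:,::-1])
E
```

```text
pics
{'t': 0.0, 'joint_positions': array([ 1.16113885,  0.46948066, -0.0485903 ,  1.53369542,  0.02408397,
        1.14100689, -0.08229659]), 'dq': array([-0.00031438, -0.00105138,  0.00071952, -0.00086664, -0.00075208,
       -0.00090986,  0.00021071]), 'effort': array([-3.91636677e-04, -5.10313010e+01, -4.66972904e-02, -2.37719679e+01,
        1.07323757e-02,  7.49620842e-03, -4.29007017e-06]), 'eef_pos': array([ 0.25065194, -0.62613878,  0.2472343 ]), 'tool_rot': array([-2.60080324,  1.76030741,  0.00266076]), 'ft_force': array([ 0.03261277, -0.16522936,  0.16624796]), 'moment': array([-0.03342039,  0.00737693, -0.01483051]), 'finger_gap': 0.08552502663581503}
scene {'vfov': 50.77720206044645, 'cx': 255.1693780211046, 'cy': 196.91059380726549, 'pose': array([[-0.57788131, -0.57781514,  0.57635306,  1.05214955],
       [ 0.81609556, -0.41468473,  0.4025228 ,  0.4106867 ],
       [ 0.00642104,  0.70296958,  0.71119093,  0.68605452],
       [ 0.        ,  0.        ,  0.        ,  1.        ]])}
side {'vfov': 46.69105041570177, 'cx': 260.9112568441748, 'cy': 197.0391355467471, 'pose': array([[ 0.90476659,  0.32238879, -0.27832154,  0.33298809],
       [-0.42566961,  0.66262624, -0.61622386, -0.52811605],
       [-0.01424051,  0.67601178,  0.7367532 ,  0.84723425],
       [ 0.        ,  0.        ,  0.        ,  1.        ]])}
wrist {'vfov': 65.70646984690485, 'cx': 255.83217977082967, 'cy': 190.34751731447417, 'pose': array([[ 0.37062349,  0.88208094,  0.2908117 ,  0.32579305],
       [-0.92878252,  0.35236589,  0.11489697, -0.59636502],
       [-0.00112369, -0.31268434,  0.94985643,  0.37279337],
       [ 0.        ,  0.        ,  0.        ,  1.        ]])}
```

View pics/scene0.png

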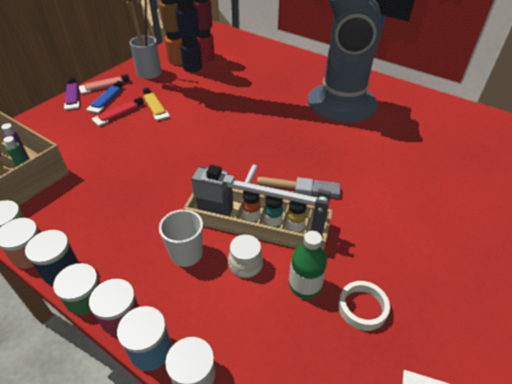

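View pics/side0.png

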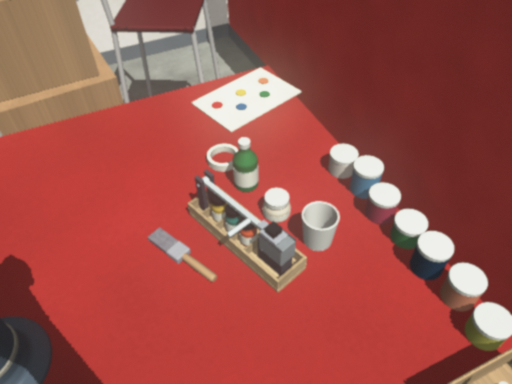

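The scene view shows the carrier at about (262,205), with the button at (214,172) and the post at (320,212). In the side view the carrier is at (245,235), the button at (272,230) and the pin at about (240,227).

```bash
cat > h.py <<'E'
import numpy as np
from rig import vision
def proj(n,P,m=None):
    m=m or vision.camera_model(n); T=m["pose"]; p=(np.atleast_2d(P)-T[:3,3])@T[:3,:3]
    f=192/np.tan(np.radians(m["vfov"]/2)); x,y,z=p[:,0],-p[:,1],-p[:,2]
    return np.c_[m["cx"]+f*x/z,m["cy"]+f*y/z]
def ray(n,uv):
    m=vision.camera_model(n);T=m["pose"];f=192/np.tan(np.radians(m["vfov"]/2))
    d=np.array([(uv[0]-m["cx"])/f,-(uv[1]-m["cy"])/f,-1]);d=T[:3,:3]@d
    return T[:3,3],d/np.linalg.norm(d)
def tri(a,b):
    A=0;B=0
    for o,d in(a,b):
        M=np.eye(3)-np.outer(d,d);A=A+M;B=B+M@o
    X=np.linalg.solve(A,B);return X,[np.linalg.norm((np.eye(3)-np.outer(d,d))@(X-o)) for o,d in(a,b)]
E
python3 - <<'E'
from rig import ctrl, vision, finder
import cv2,numpy as np
from h import *
ov={}
for n in("scene","side"):
    im=vision.read_camera(n)
    big=cv2.resize(im[:,:,::-1],None,fx=1,fy=1)
    for q in("rack","button","pin","bar","jar0","tall_bottle","squat_jar","water_pot","flat_brush","tape_roll"):
        r=finder.cut_out(q,n)
        for k in r[:3]:
            print(n,q,round(k["conf"],2),np.round(k["centre"],1),k["mask"].sum())
        if r: np.save(f"pics/{n}_{q}.npy",r[0]["mask"])
    x0,y0=(160,140) if n=="scene" else (130,150)
    cv2.imwrite(f"pics/{n}_z.png",cv2.resize(im[y0:y0+140,x0:x0+190,::-1],None,fx=4,fy=4,interpolation=cv2.INTER_CUBIC))
E
```

```text
scene rack 0.97 [261.4 209.5] 4830
scene rack 0.35 [305.  185.3] 970
scene button 0.68 [212.7 171. ] 196
scene pin 0.56 [267.1 188.7] 745
scene bar 0.97 [268.7 189.1] 744
scene jar0 0.81 [273.1 209.5] 526
scene jar0 0.72 [296.5 216. ] 543
scene jar0 0.68 [248.8 205.5] 523
scene tall_bottle 0.93 [309.1 265.7] 1935
scene squat_jar 0.56 [244.  257.5] 1197
scene water_pot 0.79 [182.3 236.9] 1978
scene flat_brush 0.73 [306.3 184.5] 911
scene flat_brush 0.47 [370.7 296.3] 1263
scene flat_brush 0.26 [183.3 237.4] 1981
scene tape_roll 0.68 [373.5 295.9] 1178
side rack 0.63 [241.4 238. ] 3913
side button 0.45 [273.4 228.7] 227
side pin 0.63 [234.7 208.4] 581
side pin 0.27 [271.1 227.6] 216
side pin 0.15 [230.  220.9] 295
side bar 0.87 [232.7 208.4] 647
side bar 0.32 [229.7 217. ] 271
side jar0 0.73 [228.9 222.2] 250
side jar0 0.68 [214.9 208.5] 306
side jar0 0.64 [246.9 234. ] 318
side tall_bottle 0.79 [242.2 167.5] 1077
side tall_bottle 0.34 [315.4 223.9] 1446
side tall_bottle 0.19 [272.4 232.5] 416
side squat_jar 0.75 [276.7 204.2] 791
side water_pot 0.72 [318.  224.7] 1436
side flat_brush 0.94 [173.6 248.8] 1013
side flat_brush 0.23 [214.5 208.6] 323
side flat_brush 0.18 [238.6 239.6] 3674
side tape_roll 0.82 [220.9 151.2] 421
```

View pics/scene_z.png

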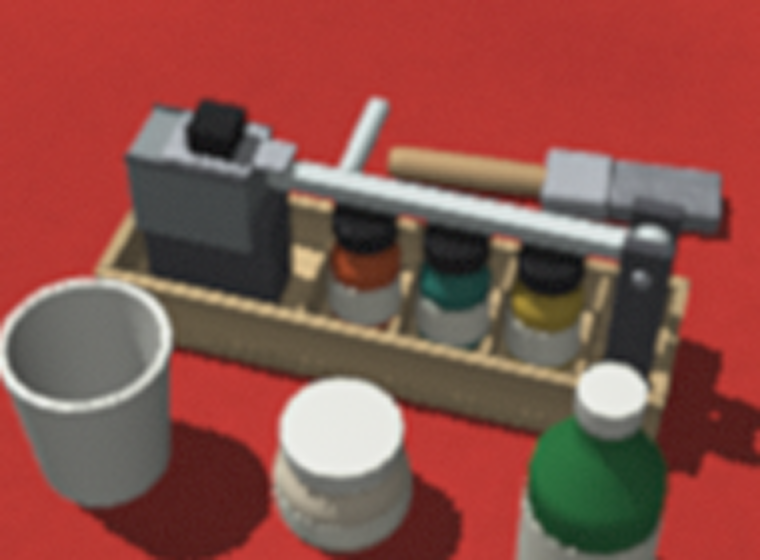

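View pics/side_z.png

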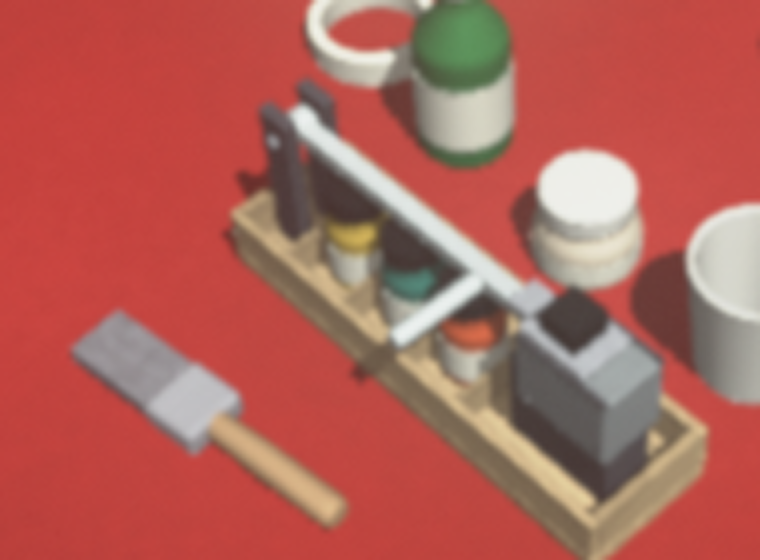

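```bash
cat > fit.py <<'E'
import numpy as np
from h import *
from scipy.optimize import least_squares
off={"scene":(160,140),"side":(130,150)}
# (cam, zoom px, rack mm)
F=[("scene",(378,100),(-63,-57,109)),("scene",(100,270),(45,-185,45)),("scene",(686,284),(-45,125,45)),
("side",(233,212),(-45,125,45)),("side",(590,522),(-45,-185,45)),("side",(706,432),(45,-185,45)),("side",(240,246),(-45,125,0)),
("side",(397,338),(-63,-57,105)),
("scene",(217,118),"b"),("side",(573,312),"b")]
def W(p,P):
    c,s=np.cos(p[2]),np.sin(p[2]);x,y,z=np.array(P)/1000
    return np.array([p[0]+c*x-s*y,p[1]+s*x+c*y,z])
M={n:vision.camera_model(n) for n in off}
def res(p):
    r=[]
    for n,z,P in F:
        uv=(np.array(z)+.5)/4-.5+off[n]
        if P=="b":P=(0,-125,134+p[3])
        r.append((proj(n,W(p,P),M[n])[0]-uv))
    return np.concatenate(r)
if __name__=="__main__":
  best=min((least_squares(res,[.6,-.1,a,5],x_scale=[.1,.1,.3,5],loss="soft_l1") for a in np.linspace(-3,3,7)),key=lambda s:s.cost)
  p=best.x;print(p,np.degrees(p[2]));print(np.round(best.fun.reshape(-1,2) if best.fun.size==2*len(F) else 0,2))
  for k,P in dict(button=(0,-125,134),pin=(-45,-57,105),pivot=(0,103,105),pinup=(-45,103,265)).items():print(k,W(p,P))
  np.save("p.npy",p)
E
python3 fit.py
python3 - <<'E'
from h import *
C={"rack":((261.4,209.5),(241.4,238)),"tall":((309.1,265.7),(242.2,167.5)),"squat":((244,257.5),(276.7,204.2)),"pot":((182.3,236.9),(318,224.7)),"button":((212.7,171),(273.4,228.7)),"tape":((373.5,295.9),(220.9,151.2)),"brush":((306.3,184.5),(173.6,248.8)),
"bar":((268.7,189.1),(232.7,208.4))}
for k,(a,b) in C.items():
    X,e=tri(ray("scene",a),ray("side",b));print(k,X.round(3),np.round(e,4))
E
```

```text
[ 0.55002054  0.10103436  0.3109599  -0.97017762] 17.816690066874873
[[ 0.27  0.99]
 [-1.62  0.03]
 [ 0.9  -0.35]
 [-0.26 -0.7 ]
 [-0.23  1.88]
 [ 0.37 -0.32]
 [ 0.43  2.79]
 [-0.25 -0.4 ]
 [-0.13  0.09]
 [-0.26 -0.1 ]]
button [ 0.58826712 -0.01797068  0.134     ]
pin [0.52461917 0.0329993  0.105     ]
pivot [0.51850536 0.19909451 0.105     ]
pinup [0.47566355 0.18532574 0.265     ]
rack [0.545 0.068 0.024] [0.0052 0.0052]
tall [0.632 0.243 0.06 ] [0.0014 0.0014]
squat [0.669 0.118 0.027] [0.0012 0.0012]
pot [0.715 0.    0.053] [0.0016 0.0016]
button [ 0.59  -0.019  0.129] [0.0005 0.0005]
tape [0.611 0.361 0.034] [0.006 0.006]
brush [0.399 0.108 0.015] [0.0024 0.0024]
bar [0.544 0.09  0.103] [0.0007 0.0007]
```

```bash
cat > go.py <<'E'
import sys,numpy as np
from scipy.spatial.transform import Rotation as R
from rig import ctrl
from fit import W
p=np.load("p.npy")
def rackR():
    c,s=np.cos(p[2]),np.sin(p[2]);rx=np.array([c,s,0]);ry=np.array([-s,c,0]);
    return np.c_[-ry,-rx,[0,0,-1]]
def rel(P):
    s=ctrl.state();R0=R.from_rotvec(s["tool_rot"])
    return R0.inv().apply(np.array(P)-s["eef_pos"])*100,(R0.inv()*R.from_matrix(rackR())).as_rotvec(degrees=True)
def rack(P):
    d=np.array(P)-[p[0],p[1],0];c,s=np.cos(p[2]),np.sin(p[2]);return np.array([c*d[0]+s*d[1],-s*d[0]+c*d[1],d[2]])*1000
E
python3 - <<'E'
from go import *
print(ctrl.tip_extent, rel(W(p,(0,-125,185))))
E
```

```text
0.017 (array([-43.97102332, -53.94087826,   6.33168244]), array([-2.59762608e-03, -5.98413537e-03,  4.00154470e+00]))
```

```bash
python3 -m creep '[[1,-3.7,-4.5,0,0,0,1],[1,-7.4,-9,0,0,0,2],[1,-11,-13.5,0,0,0,3],[1,-14.7,-18,0,0,0,4],[1,-18.4,-22.5,0,0,0,4],[1,-22,-27,0,0,0,4],[1,-25.7,-31.5,0,0,0,4],[1,-29.4,-36,0,0,0,4],[1,-33,-40.5,0,0,0,4],[1,-36.7,-45,1,0,0,4],[1,-40.4,-49.5,3,0,0,4],[1,-43.97,-53.94,5.4,0,0,4],[1,-43.97,-53.94,6.3,0,0,4],[1,-43.97,-53.94,6.3,0,0,4],[1,-43.97,-53.94,6.3,0,0,4]]' 40
python3 - <<'E'
from go import *
from rig import vision
import cv2
s=ctrl.state();print(rack(s["eef_pos"]),s["ft_force"],s["finger_gap"],rel(W(p,(0,-125,185))))
for n in("scene","side","wrist"):
    im=vision.read_camera(n)[:,:,::-1]
    if n!="wrist":
        x0,y0=(160,140) if n=="scene" else (180,150); im=cv2.resize(im[y0-40:y0+100,x0:x0+190],None,fx=4,fy=4,interpolation=cv2.INTER_CUBIC)
    cv2.imwrite(f"pics/{n}1.png",im)
E
```

```text
t: 3.12
eef_pos: [0.5882, -0.0199, 0.1859]
tool_rot: [2.536, -1.854, 0.002]
ft_force: [0.0, -0.2, 0.2]
finger_gap: 0.0001
[  -0.60417966 -126.80330145  185.93740613] [ 0.03268728 -0.24546172  0.21472599] 7.706837559610766e-05 (array([-0.1806089 , -0.05988471,  0.09354593]), array([-0.02745505, -0.07095836, -0.15505237]))
```

View pics/scene1.png

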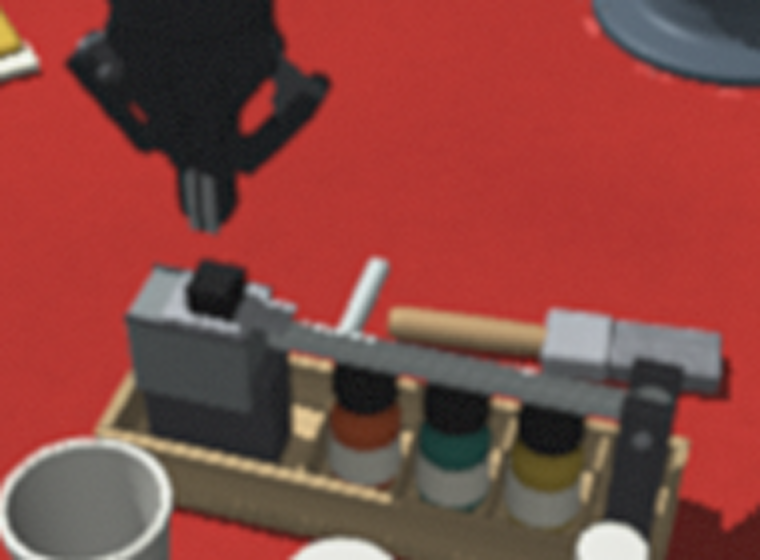

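View pics/side1.png

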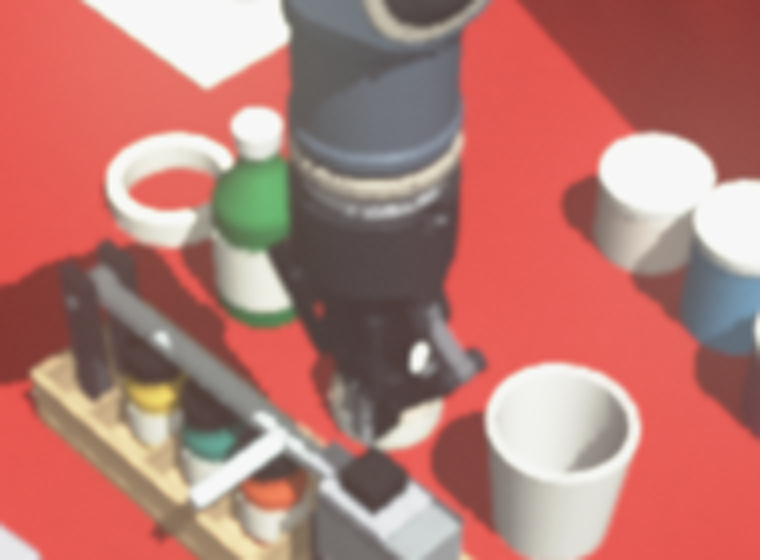

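View pics/wrist1.png

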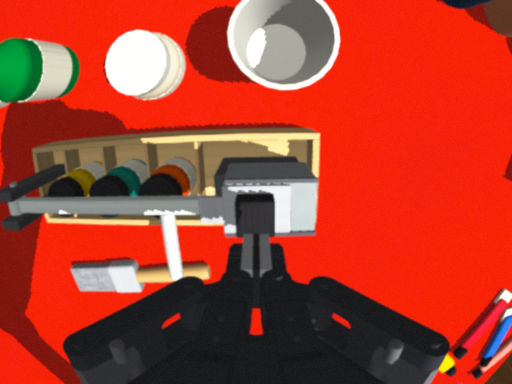

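Shut fingers sit over the button and aligned with the slide (wrist view: tips at (258,237), button at (255,212)). I'll go down to feel for the button's top.

```bash
python3 -m creep '[[1,-0.15,0,0.8,0,0,0],[1,-0.15,0,1.6,0,0,0],[1,-0.15,0,2.1,0,0,0],[1,-0.15,0,2.1,0,0,0]]'; for i in 1; do python3 -m creep '[[1,0,0,0.1,0,0,0],[1,0,0,0.1,0,0,0]]'; done; python3 -m creep '[[1,0,0,0.1,0,0,0],[1,0,0,0.1,0,0,0]]'
```

```text
t: 3.78
eef_pos: [0.5874, -0.0166, 0.1636]
tool_rot: [2.538, -1.85, -0.002]
ft_force: [0.2, 0.9, 0.3]
finger_gap: -0.0003
t: 4.03
eef_pos: [0.5879, -0.0165, 0.1635]
tool_rot: [-2.539, 1.85, -0.0]
ft_force: [-0.2, 0.1, 1.1]
finger_gap: 0.0001
t: 4.28
eef_pos: [0.5878, -0.0166, 0.1623]
tool_rot: [2.539, -1.851, 0.0]
ft_force: [0.3, 0.4, -0.0]
finger_gap: 0.0001
```

```bash
cat > st.py <<'E'
from go import *
s=ctrl.state();print(s["t"],rack(s["eef_pos"]).round(2),s["ft_force"].round(2),s["finger_gap"])
E
python3 st.py
```

```text
4.275 [-3.0000e-02 -1.2351e+02  1.6232e+02] [ 0.29  0.43 -0.01] 0.00011713547119705099
```

```bash
for i in 1; do python3 -m creep '[[1,0,0,0.1,0,0,0],[1,0,0,0.1,0,0,0]]'; done; python3 -m creep '[[1,0,0,0.1,0,0,0],[1,0,0,0.1,0,0,0]]';python3 -m creep '[[1,0,0,0.1,0,0,0],[1,0,0,0.1,0,0,0]]'; python3 st.py
```

```text
t: 4.53
eef_pos: [0.5878, -0.0166, 0.1612]
tool_rot: [2.539, -1.851, -0.0]
ft_force: [-0.1, -1.1, -0.3]
finger_gap: 0.0001
t: 4.78
eef_pos: [0.5877, -0.0165, 0.1602]
tool_rot: [2.539, -1.851, -0.0]
ft_force: [0.4, 0.6, 0.1]
finger_gap: -0.0001
t: 5.03
eef_pos: [0.5877, -0.0165, 0.1592]
tool_rot: [2.539, -1.85, -0.0]
ft_force: [0.1, 0.1, -0.1]
finger_gap: -0.0001
5.025 [-7.0000e-02 -1.2348e+02  1.5922e+02] [ 0.08  0.1  -0.11] -0.00011183880270349579
```

```bash
python3 -m creep '[[1,0,0,0.1,0,0,0],[1,0,0,0.1,0,0,0]]'|sed -n '2p;4p'; python3 -m creep '[[1,0,0,0.1,0,0,0],[1,0,0,0.1,0,0,0]]'|sed -n '2p;4p';python3 -m creep '[[1,0,0,0.1,0,0,0],[1,0,0,0.1,0,0,0]]'|sed -n '2p;4p'; python3 st.py
```

```text
eef_pos: [0.5877, -0.0166, 0.1582]
ft_force: [-0.4, 0.0, -0.1]
eef_pos: [0.5878, -0.0166, 0.1572]
ft_force: [0.7, -0.9, -0.2]
eef_pos: [0.5877, -0.0165, 0.1562]
ft_force: [0.2, 0.1, 0.0]
5.775 [-7.0000e-02 -1.2346e+02  1.5622e+02] [0.23 0.07 0.04] -0.00017653951852298895
```

```bash
python3 -m creep '[[1,0,0,0.1,0,0,0],[1,0,0,0.1,0,0,0]]'|sed -n '2p;4p'; python3 -m creep '[[1,0,0,0.1,0,0,0],[1,0,0,0.1,0,0,0]]'|sed -n '2p;4p'; python3 st.py
```

```text
eef_pos: [0.5877, -0.0166, 0.1552]
ft_force: [-0.3, -0.2, -0.2]
eef_pos: [0.5877, -0.0166, 0.1542]
ft_force: [-0.8, -0.2, -0.1]
6.275 [-1.0000e-01 -1.2350e+02  1.5421e+02] [-0.75 -0.21 -0.15] 0.0001162954562963046
```

```bash
python3 -m creep '[[1,0,0,0.1,0,0,0],[1,0,0,0.1,0,0,0]]'|sed -n '2p;4p'; python3 -m creep '[[1,0,0,0.1,0,0,0],[1,0,0,0.1,0,0,0]]'|sed -n '2p;4p'; python3 st.py
```

```text
eef_pos: [0.5877, -0.0165, 0.1532]
ft_force: [-0.0, -0.7, -0.6]
eef_pos: [0.5879, -0.0166, 0.1525]
ft_force: [-0.2, -0.1, 1.8]
6.775 [ 9.0000e-02 -1.2356e+02  1.5251e+02] [-0.19 -0.15  1.83] -0.00010844283127292817
```

```bash
python3 -m creep '[[1,0,0,0.1,0,0,0],[1,0,0,0.1,0,0,0]]'|sed -n '2p;4p'; python3 -m creep '[[1,0,0,0.1,0,0,0],[1,0,0,0.1,0,0,0]]'|sed -n '2p;4p'; python3 st.py
```

```text
eef_pos: [0.588, -0.0165, 0.1518]
ft_force: [-0.7, -0.3, 4.1]
eef_pos: [0.588, -0.0165, 0.1511]
ft_force: [-1.1, 0.9, 7.2]
7.275 [   0.22 -123.55  151.08] [-1.11  0.88  7.2 ] 3.29527972171853e-05
```

```bash
python3 -m creep '[[1,0,0,0.1,0,0,0],[1,0,0,0.1,0,0,0]]'|sed -n '2p;4p'; python3 -m creep '[[1,0,0,0.1,0,0,0],[1,0,0,0.1,0,0,0]]'|sed -n '2p;4p'; python3 st.py
```

```text
eef_pos: [0.5881, -0.0165, 0.1505]
ft_force: [-3.4, -0.2, 9.7]
eef_pos: [0.5882, -0.0165, 0.1499]
ft_force: [-3.6, -0.3, 11.9]
7.775 [   0.36 -123.56  149.9 ] [-3.61 -0.27 11.94] 0.0006692371910619005
```

```bash
python3 -m creep '[[1,0,0,0.07,0,0,0],[1,0,0,0.07,0,0,0]]'|sed -n '2p;4p'; python3 -m creep '[[1,0.1,0,0,0,0,0],[1,0.2,0,0,0,0,0],[1,0.3,0,0,0,0,0]]'|sed -n '2p;4p'; python3 st.py
```

```text
eef_pos: [0.5882, -0.0165, 0.1495]
ft_force: [-4.2, -0.4, 13.0]
eef_pos: [0.5891, -0.0191, 0.1495]
ft_force: [-3.4, -0.2, 12.9]
8.4 [   0.42 -126.29  149.53] [-3.43 -0.22 12.92] -0.00021954871584955015
```

```bash
python3 -m creep '[[1,0.1,0,0.03,0,0,0],[1,0.25,0,0.03,0,0,0],[1,0.4,0,0.03,0,0,0],[1,0.5,0,0.03,0,0,0]]'|sed -n '2p;4p'; python3 st.py
python3 - <<'E'
import cv2
from rig import vision
for n in("scene","side"):
    im=vision.read_camera(n)[:,:,::-1]
    x0,y0=(160,120) if n=="scene" else (180,150); im=cv2.resize(im[y0:y0+100,x0:x0+140],None,fx=5,fy=5,interpolation=cv2.INTER_CUBIC)
    cv2.imwrite(f"pics/{n}2.png",im)
E
```

```text
eef_pos: [0.5907, -0.0239, 0.1494]
ft_force: [-5.5, -0.1, 12.8]
8.9 [   0.51 -131.39  149.37] [-5.5  -0.15 12.81] -0.0003640869047176467
```

View pics/scene2.png

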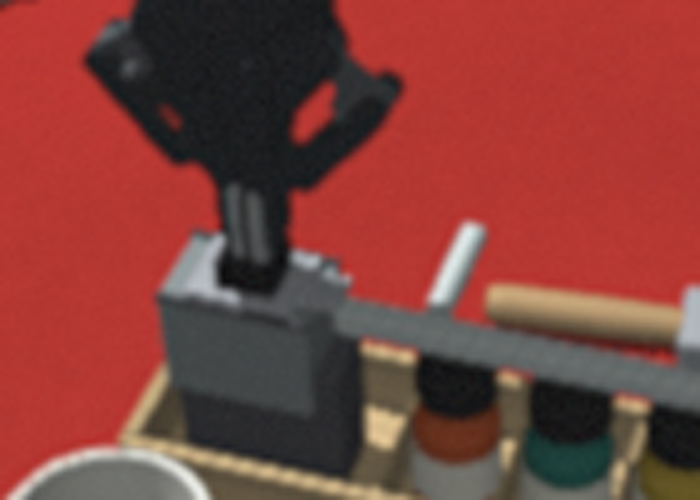

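```bash
python3 -m creep '[[1,0.15,0.03,0.02,0,0,0],[1,0.3,0.05,0.02,0,0,0],[1,0.45,0.05,0.02,0,0,0],[1,0.6,0.05,0.02,0,0,0]]'|sed -n '2p;4p';  python3 st.py
```

```text
eef_pos: [0.5925, -0.0296, 0.1494]
ft_force: [-3.3, 0.8, 14.0]
9.5 [   0.5  -137.33  149.37] [-3.28  0.81 14.03] -5.9445158814706514e-05
```

```bash
python3 -m creep '[[1,0.1,0,0,0,0,0],[1,0.2,0,0,0,0,0],[1,0.25,0,0,0,0,0],[1,0.25,0,0,0,0,0]]'|sed -n '2p;4p';  python3 st.py
```

```text
eef_pos: [0.5931, -0.0314, 0.1493]
ft_force: [-4.5, 1.5, 13.4]
10.0 [   0.54 -139.23  149.34] [-4.47  1.48 13.35] 5.42096371862362e-05
```

```bash
python3 -m creep '[[1,0.1,0,0,0,0,0],[1,0.15,0,0,0,0,0],[1,0.15,0,0,0,0,0]]'|sed -n '2p;4p';  python3 st.py
```

```text
eef_pos: [0.5932, -0.0316, 0.1493]
ft_force: [-5.3, 2.3, 14.2]
10.375 [   0.55 -139.47  149.26] [-5.3   2.26 14.17] -0.00045617081197901906
```

```bash
python3 -m creep '[[1,0,0,-0.5,0,0,0],[1,0,0,-2,0,0,0],[1,0,0,-5,0,0,0],[0,-3,1.5,-6.5,0,0,0],[0,-6,3,-7,0,0,0],[0,-8.4,4.55,-7,0,0,0],[0,-8.4,4.55,-7,0,0,0],[0,-8.4,4.55,-7,0,0,0]]'|sed -n '2p;4p';  python3 st.py
python3 - <<'E'
import cv2
from rig import vision
for n in("scene","side","wrist"):
    im=vision.read_camera(n)[:,:,::-1]
    if n!="wrist":
        x0,y0=(160,120) if n=="scene" else (180,150); im=cv2.resize(im[y0:y0+110,x0:x0+150],None,fx=5,fy=5,interpolation=cv2.INTER_CUBIC)
    cv2.imwrite(f"pics/{n}3.png",im)
from go import *
print(rel(W(p,(-45,-57,103))))
E
```

```text
eef_pos: [0.5245, 0.0313, 0.2174]
ft_force: [0.7, -0.0, 0.0]
11.375 [-45.63 -58.58 217.38] [ 0.68 -0.04  0.01] 0.04265522400258179
(array([-0.16261983, -0.0616949 , 11.39983437]), array([-0.00745845, -0.01049572, -0.0966672 ]))
```

View pics/scene3.png

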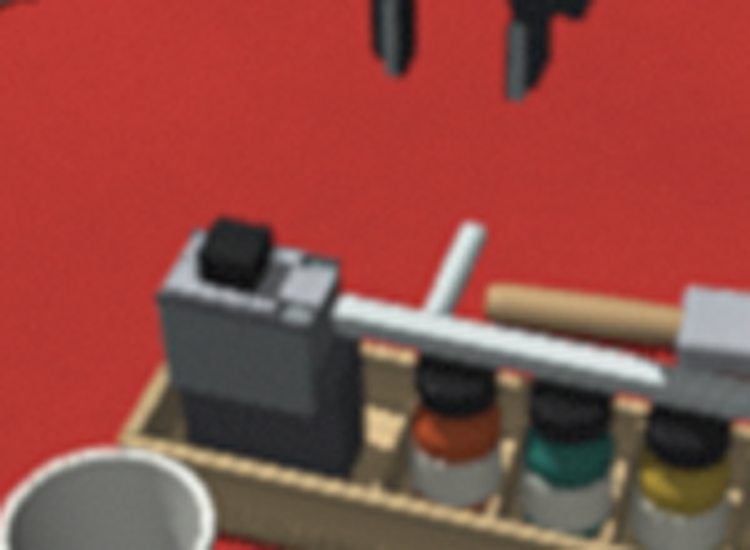

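View pics/wrist3.png

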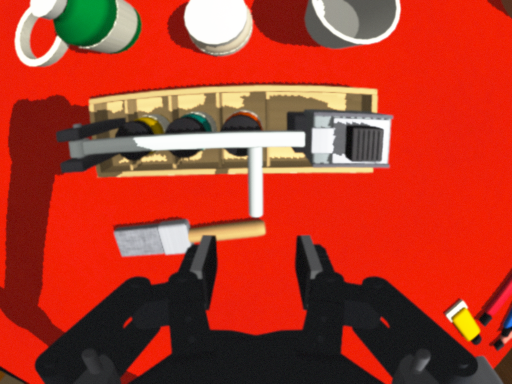

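View pics/side3.png

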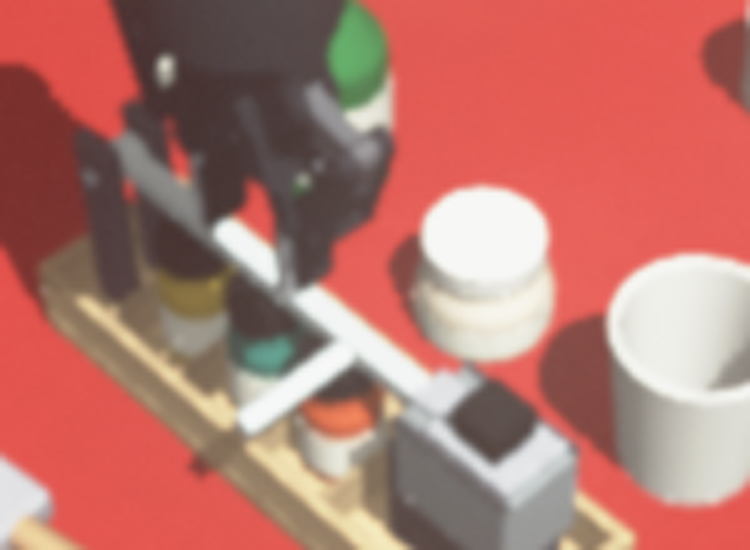

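The button has slid back and popped up (scene view (236,250)), and the tongue is clear of the bar end. The pin at wrist (256,190) lies midway between the fingers (215 and 300), so I'll go down and grip it.

```bash
python3 -m creep '[[0,-0.16,-0.05,4,0,0,0],[0,-0.16,-0.05,7,0,0,0],[0,-0.16,-0.05,9.5,0,0,0],[0,-0.16,-0.05,11,0,0,0],[0,-0.16,-0.05,11.3,0,0,0],[0,-0.16,-0.05,11.3,0,0,0]]' 25|sed -n '2p;4p';  python3 st.py
python3 -m creep '[[0.5,0,0,0,0,0,0],[0.8,0,0,0,0,0,0],[0.9,0,0,0,0,0,0],[0.9,0,0,0,0,0,0]]' 25|sed -n '2p;4p';  python3 st.py
```

```text
eef_pos: [0.5244, 0.0339, 0.1046]
ft_force: [-0.3, 0.8, 0.4]
12.275 [-44.93 -56.08 104.58] [-0.32  0.78  0.35] 0.04226459131308636
eef_pos: [0.525, 0.032, 0.105]
ft_force: [0.8, -4.9, 2.7]
12.775 [-44.96 -58.05 105.02] [ 0.85 -4.88  2.67] 0.011005707397040008
```

```bash
python3 -m creep '[[0.9,-0.02,0,-0.84,0,0,0],[0.9,-0.09,0,-1.67,0,0,0],[0.9,-0.2,0,-2.5,0,0,0],[0.9,-0.35,0,-3.33,0,0,0],[0.9,-0.55,0,-4.14,0,0,0],[0.9,-0.78,0,-4.94,0,0,0],[0.9,-0.78,0,-4.94,0,0,0]]'|sed -n '2p;4p';  python3 st.py
python3 - <<'E'
import cv2
from rig import vision
n="side"
im=vision.read_camera(n)[:,:,::-1]
x0,y0=(180,150); im=cv2.resize(im[y0-40:y0+90,x0:x0+150],None,fx=4,fy=4,interpolation=cv2.INTER_CUBIC)
cv2.imwrite(f"pics/{n}4.png",im)
E
```

```text
eef_pos: [0.5226, 0.039, 0.1547]
ft_force: [2.0, -7.0, 1.9]
13.65 [-45.08 -50.67 154.68] [ 2.02 -7.03  1.94] 0.010745152100057154
```

View pics/side4.png

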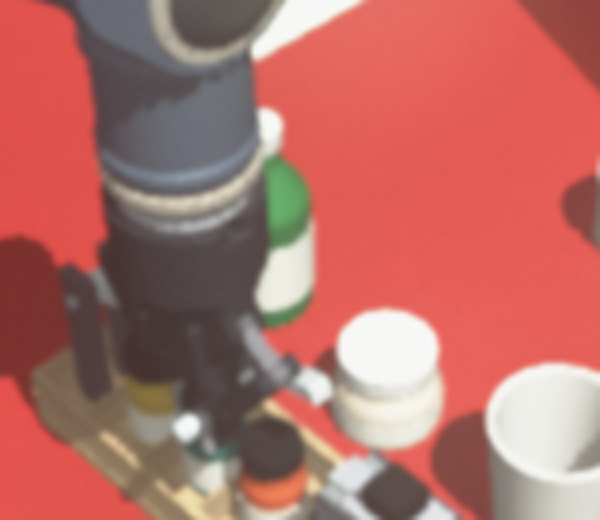

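```bash
python3 -m creep '[[0.9,-0.05,0,-0.8,0,0,0],[0.9,-0.45,0,-1.57,0,0,0],[0.9,-0.8,0,-2.3,0,0,0],[0.9,-1.21,0,-3.06,0,0,0],[0.9,-1.65,0,-3.77,0,0,0],[0.9,-2.13,0,-4.46,0,0,0],[0.9,-2.65,0,-5.12,0,0,0],[0.9,-3.18,0,-5.77,0,0,0],[0.9,-3.75,0,-6.37,0,0,0],[0.9,-4.36,0,-6.95,0,0,0],[0.9,-4.36,0,-6.95,0,0,0]]'|sed -n '2p;4p';  python3 st.py
```

```text
eef_pos: [0.5091, 0.0793, 0.2255]
ft_force: [0.3, -10.5, 10.8]
15.075 [-45.6   -8.14 225.47] [  0.33 -10.53  10.78] 0.011025351034399672
```

```bash
python3 -m creep '[[0.9,-0.1,0,-0.4,0,0,0],[0.9,-0.8,0,-0.9,0,0,0],[0.9,-1.4,0,-1.35,0,0,0],[0.9,-1.95,0,-1.72,0,0,0],[0.9,-2.55,0,-2.1,0,0,0],[0.9,-3.2,0,-2.43,0,0,0],[0.9,-3.85,0,-2.75,0,0,0],[0.9,-4.46,0,-3.03,0,0,0],[0.9,-5.1,0,-3.28,0,0,0],[0.9,-5.77,0,-3.5,0,0,0],[0.9,-5.77,0,-3.5,0,0,0]]'|sed -n '2p;4p';  python3 st.py
python3 - <<'E'
import cv2
from rig import vision
for n in("scene","side"):
    im=vision.read_camera(n)[:,:,::-1]
    x0,y0=(200,120) if n=="scene" else (130,130); im=cv2.resize(im[y0-40:y0+100,x0:x0+170],None,fx=4,fy=4,interpolation=cv2.INTER_CUBIC)
    cv2.imwrite(f"pics/{n}5.png",im)
E
```

```text
eef_pos: [0.4897, 0.1372, 0.2602]
ft_force: [-2.8, -5.0, 11.4]
16.45 [-46.37  52.9  260.17] [-2.84 -5.04 11.41] 0.011170928782097942
```

View pics/scene5.png

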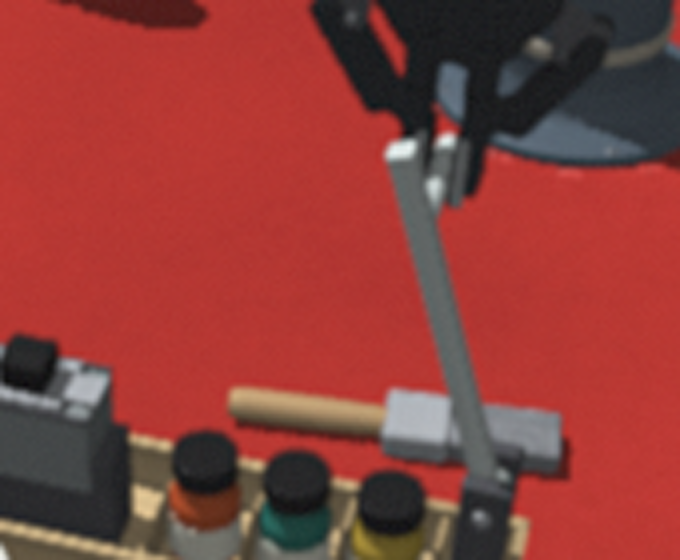

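View pics/side5.png

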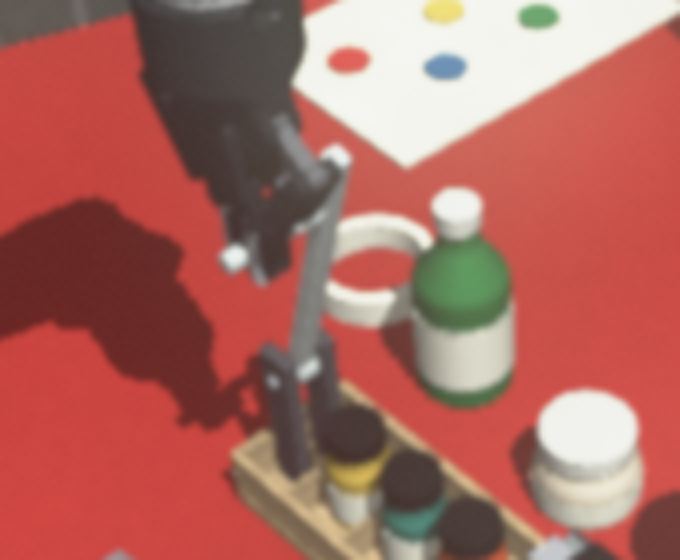

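```bash
python3 -m creep '[[0.9,-0.7,0,-0.25,0,0,0],[0.9,-1.4,0,-0.45,0,0,0],[0.9,-2.1,0,-0.62,0,0,0],[0.9,-2.8,0,-0.75,0,0,0],[0.9,-3.5,0,-0.82,0,0,0],[0.9,-4.2,0,-0.85,0,0,0],[0.9,-4.6,0,-0.85,0,0,0],[0.9,-4.9,0,-0.85,0,0,0],[0.9,-4.9,0,-0.85,0,0,0]]'|sed -n '2p;4p';  python3 st.py; python3 -m creep '[[0.9,-0.2,0,0,0,0,0],[0.9,-0.2,0,0,0,0,0]]'|sed -n '2p;4p';  python3 st.py
```

```text
eef_pos: [0.4741, 0.1836, 0.2663]
ft_force: [-3.9, -5.6, 3.5]
17.675 [-47.   101.86 266.29] [-3.94 -5.57  3.53] 0.0110154472490784
eef_pos: [0.4741, 0.1837, 0.2663]
ft_force: [-2.4, -8.4, 6.1]
17.925 [-47.01 101.98 266.25] [-2.44 -8.39  6.06] 0.010501071808966908
```

```bash
python3 -m creep '[[0.5,0,0,0,0,0,0],[0.1,0.15,0,0,0,0,0],[0,0.15,0,0,0,0,0],[0,0.15,0,-1,0,0,0],[0,0.15,0,-3.5,0,0,0],[0,0.15,0,-7,0,0,0],[0,0.15,1,-10,0,0,0],[0,2,3,-11,0,0,0],[0,6,5,-11,0,0,0],[0,10,5,-11,0,0,0],[0,14,5,-11,0,0,0],[0,14,5,-11,0,0,0]]'|sed -n '1p;2p;4p'
python3 st.py
python3 - <<'E'
import cv2
from rig import vision,finder
from h import *
c={}
for n in("scene","side"):
    im=vision.read_camera(n)[:,:,::-1]
    r=finder.cut_out("bar",n);print(n,[(k["conf"],k["centre"],k["mask"].sum()) for k in r[:2]]);c[n]=r[0]["centre"]
    for q in("jar0","tall_bottle","squat_jar","water_pot","tape_roll","flat_brush","button"):
        print(q,[np.round(k["centre"],1).tolist() for k in finder.cut_out(q,n)[:3]])
    cv2.imwrite(f"pics/{n}6.png",cv2.resize(im[80:330,100:420],None,fx=2.4,fy=2.4,interpolation=cv2.INTER_CUBIC))
from go import rack
print(rack(tri(ray("scene",c["scene"]),ray("side",c["side"]))[0]))
E
```

```text
t: 19.42
eef_pos: [0.4708, 0.0346, 0.3771]
ft_force: [0.2, 1.5, -0.7]
19.425 [-95.73 -39.01 377.05] [ 0.21  1.54 -0.68] 0.0429073594737343
scene [(0.69, [332.1, 151.8], np.int64(664))]
jar0 [[295.9, 214.0], [274.3, 211.5], [249.4, 203.6]]
tall_bottle [[309.2, 267.6]]
squat_jar [[243.2, 256.8], [261.7, 212.6]]
water_pot [[183.4, 237.1], [261.5, 210.8]]
tape_roll [[367.2, 294.2], [249.3, 204.2]]
flat_brush [[207.2, 167.4], [302.9, 185.8], [262.6, 213.0]]
button [[205.2, 167.8], [244.7, 255.7]]
side [(0.72, [200.6, 163.5], np.int64(267))]
jar0 [[231.0, 216.3], [218.6, 206.6], [247.5, 230.4]]
tall_bottle [[242.8, 167.4]]
squat_jar [[275.0, 205.6]]
water_pot [[313.8, 223.7]]
tape_roll [[221.7, 152.3]]
flat_brush [[175.5, 250.1]]
button [[277.8, 234.3], [175.5, 252.6]]
[-29.42171714  89.80431533 199.08891839]
```

View pics/scene6.png

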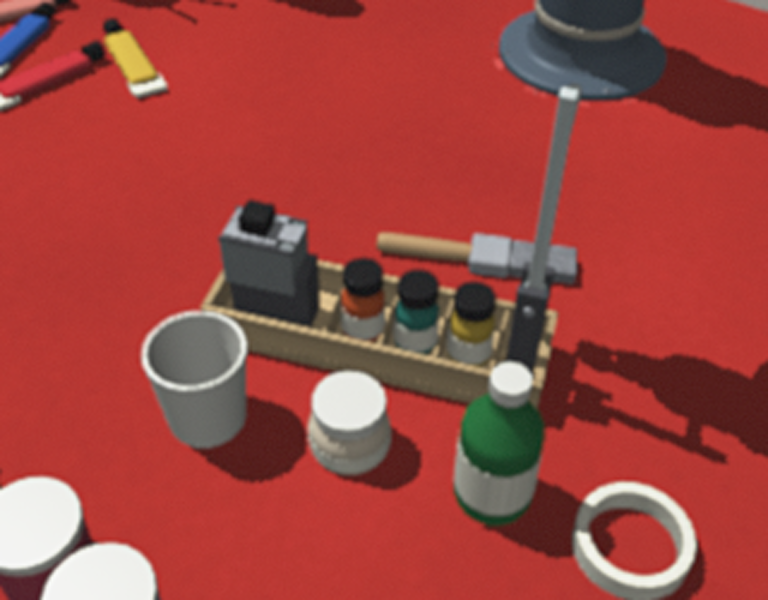

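View pics/side6.png

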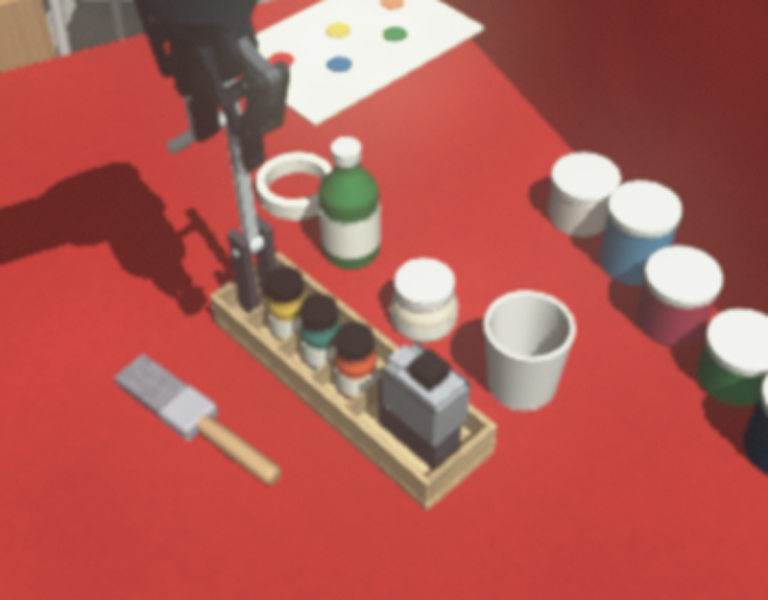

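```bash
python3 - <<'E'
from go import *
from h import *
print("seen top",np.array([568,93])/2.4+[100,80]-.3)
for d in(90,87,84,80):
    t=np.radians(d);print(d,proj("scene",W(p,(0,103-200*np.cos(t),105+200*np.sin(t)))))
E
```

```text
seen top [336.36666667 118.45      ]
90 [[336.39116391 118.75757622]]
87 [[330.03889252 117.76563535]]
84 [[323.70660354 117.06318367]]
80 [[315.34243262 116.5758838 ]]
```

The bar's top shows at (336.4,118.5), against (336.4,118.8) expected for 90°. Everything else is where it was, so I'm handing in.

```bash
python3 - <<'E'
from rig import ctrl
print(ctrl.hand_in())
E
```

```text
the job is handed in; nothing more can be done
None
```

The carrier is unlocked and its retaining bar stands upright. I handed the job in at about 20 s with the gripper clear of everything.

- **Button:** I felt its top about 1.5 mm above the low point and pressed it with shut fingers. The downward force was 12 to 14 N, with up to 6 N sideways on top. I then slid it about 16 mm to its end stop, where 1.5 mm more commanded moved it only 0.2 mm. It popped up and stayed back.
- **Bar:** I gripped the pin and swung the bar up until it met its upright stop, then let go. Afterwards the bar's top showed within about 0.3 pixel of where a 90° bar should be.
- **Other things on the table:** The jars, bottles, cup, brush and tape were within a few pixels of where they started, which is about what the networks scatter.

**Checks that disagreed:**
- **Sideways load:** During the lift the wrist read up to about 15 N along the bar, because my arc was 2 to 4 mm off. I corrected it on the way up.
- **Bar centre:** Triangulating the bar's centre from the networks put it about 30 mm off. The gripper partly hid the bar in the side view, so I relied on the bar-top check instead.

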